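# Set up the ribbon winder

### The job

Get the gift-ribbon winder ready: lift the flat guide plate out of its wooden stand, slide it upright all the way down into the tight slot on the winder, and let go of it. Then take the white reel by its six-sided knob, turn it until its splined stem meshes with the grooves of the steel chuck, push it fully home against the spring and finish while still holding it pressed down there; the spring would lift it again if you let go. Leave the ribbon spools, the tape roll and the small carton where they are.

Things in the scene. Friction and masses are not known exactly. Their poses are not given: they have to be found in the camera images.
- guide_plate: Loose flat metal plate, 70 wide (x) x 8 thick (y) x 90 mm tall, 90 g, alike both ways round, square window at z 32 to 56 mm; grip the solid bar above it (z 56 to 90) across the 8 mm. Lowest 5 mm tapers to 66 x 4.4 mm. Origin: centre of its lower edge, z up. Starts upright, 20 mm deep in plate_stand's slot (lower edge 10 mm above the counter).
- reel: Loose white reel, 86 mm tall, 140 g, z up; origin: centre of the stem's lower end. Stem 22 mm long: core 21.6 mm across with a cone nose, six ribs 6 mm wide, out to 17 mm from the axis, at 0, 60, 120.. deg from its x (lowest 6 mm: 4 mm wide, out to 15). Lower flange 56 mm across, underside at z 22. Starts upright in reel_stand's hole, lower flange on the block (stem's end 8 mm above the counter).
- reel_knob (a point): Centre of the reel's six-sided knob, on its axis, 68 mm above the reel's origin; axes as the reel's. The knob is 26 mm across flats and 36 mm tall (it stands on the 52 mm upper flange, z 50 to 86 mm of the reel); its flat faces look along 0, 60, 120.. degrees from x, the same directions as the ribs.
- reel_stand: Fixed wooden block 84 x 84 x 30 mm, origin at the centre of its underside; round hole 39 mm wide and 25 mm deep in the middle of its top. It may have changed places with the plate's stand.
- plate_stand: Fixed wooden block 100 (x) x 46 (y) x 30 mm, origin at the centre of its underside; slot 74 x 9.5 mm, 20 mm deep, along its x in the middle of its top.
- winder: Fixed grey ribbon winder. Base 110 (x) x 180 (y) x 40 mm, origin at the centre of its underside, z up. On top stand, 90 mm apart, the slotted holder (94 x 30 mm, at y -45 mm) and the steel chuck (48 mm across, at y +45 mm); both rise 24 mm above the base.
- slot_mouth (a point): Centre of the mouth of the winder's slot, 64 mm above the counter; axes as the winder's. The slot runs along x, is 76 mm long and 10 mm wide and 24 mm deep (its floor is the top of the base), open at the top only.
- chuck_mouth (a point): Centre of the chuck's mouth, in the plane of its rim, 64 mm above the counter; turns with the chuck. Six grooves 8.4 mm wide, out to 18.5 mm from the axis, at 0, 60, 120.. deg from its x; teeth between reach in to 11.5 mm and up to the rim: a reel out of line rests on them. The chuck turns only against 0.3 N m of friction. Home: reel's lower flange on the rim, stem's end 22 mm deep.
- ejector (a joint): Spring plunger (16 mm across) in the chuck's bottom, in m pressed down: 0 at rest, its face then 12 mm below the mouth; 0.010 with the reel home. It pushes up with 4 N at rest and 9 N with the reel home, and lifts the reel if not held.
- ribbon_plum: Bystander: ribbon spool lying flat, 54 mm across, 20 mm high, origin at the centre of its underside.
- ribbon_gold: Bystander: larger ribbon spool lying flat, 64 mm across, 26 mm high, origin at the centre of its underside.
- carton_small: Bystander: small cream carton, 41 x 50 x 82 mm, origin at the centre of its underside.
- tape_roll: Bystander: roll of packing tape lying flat, 93 mm across, 48 mm high, origin at the centre of its underside.

How it is judged:
By the outcome, as a careful person would: the job done as asked, in the order asked, and still so for the second after the job is handed in, while the arm keeps its last pose, push and grip.
It also fails if it takes over 64 s, if anything falls off the work surface, if the arm or the gripper's body presses on something with over 40 N, if the wrist force passes 120 N, or if a joint passes its speed limit or range.

### The arm

A 7-joint arm with a two-finger parallel gripper is mounted at the origin on a cart in front of the work surface, level with it; the furniture and walls round the work are solid. World frame = base frame: x ahead of the robot, y to its left, z up, the work surface at z = 0. Lengths are in m, angles in rad, forces in N, time in s.
With the tool pointing down it reaches from about 0.4 to 0.85 m from the base axis. Payload 10.4 kg.
Tool frame: the origin (TCP) lies between the finger pads; the fingertips stand 22 mm ahead of it and the grasp point (between the pads) lies 3 mm ahead of it; z points along the fingers, y is the line along which they close (so a half turn about z gives the same grasp; the last joint's range is limited). The gripper opens to 85 mm and grips with 20 to 120 N. Pads are 22 mm wide; open, the fingers measure 114 mm over their backs; the gripper's body (76 mm by 85 mm) begins 54 mm behind the grasp point. The pads swing forward as they close: fully open they stand 13 mm farther back than shut.
Start: joints at [1.267, 0.332, -0.065, 1.46, 0.022, 1.35, -0.088], TCP at [0.173, -0.601, 0.253] pointing down, gripper open.
Joint ranges: [-2.6, 2.6], [-0.5, 2.12], [-1.47, 1.34], [0.16, 2.42], [-1.27, 4.41], [0.06, 2.06], [-2.6, 2.6]. Speed limits (rad/s): [2.22, 2.22, 2.79, 2.79, 3.14, 3.14, 3.14].

### API

Orientations are given as a unit quaternion [x, y, z, w].
In Python, from workcell import manip, camera, ticket, boxes_of, outline_of gives the robot as it stands.
- The arm moves only by the tool carry_out, never from a script. Its argument "deltas" is a list of rows, each a list of 5 numbers: the shift along the tool's x, y, z as a fraction of full scale, then the turn about the tool's z as a fraction of full scale, then the opening, from -1 (shut) to 1 (fully open), so that 0 is half open. In form: [[tx, ty, tz, spin, gripper], ...]. A call has 1 to 20 rows; each row is the pose to reach, as a shift and turn from the pose commanded when the call began, along the tool's axes at that moment; what a row does not reach only later rows make up. Full scale, the value 1, is 150 mm for a shift and 30 degrees for a turn. A row lasts 1/8 s, in which the tool goes at most 62.5 mm and 10.7 degrees, less where a joint would pass 70% of its speed; a pose out of reach is approached as far as the arm can. A call with a number of a shift or a turn outside -1 to 1 is refused whole. A call with a gripper value outside its range is refused whole. The fingers move at their own pace and stop on an object; "force" is the grip in N (left out, the last holds). Time passes only in rows, so rows that repeat a pose let the fingers close. It gives the time, the measured TCP pose, the force, the opening and the grip force at its end, in the units of the state.
- manip.get_obs(): the state, without advancing time (a new reading comes with each control period).
- camera(name): name is "scene" or "top"; returns a dict with "img" (420x560x3 uint8, red, green, blue), "depth" (420x560 float32, m along the optical axis (not along the pixel's ray), 0 where there is no reading), "vertical_fov" (degrees; the focal length in pixels is half the picture's height over the tangent of half this angle, whatever the lens; pixels are square), "cx", "cy" (the principal point, pixels), "R" (3x3) and "t" (3): a world point X has camera coordinates R X + t. Camera axes: x right, y down, z forward; pixel columns grow to the right and rows downward; lengths in m; the calibration is good to about 2 mm. A picture is of the moment at which its call begins.
- ticket.hand_in(): hands the job in; it is judged then, once.
Trained networks look in a picture, given as the dict that the camera call returned (one of the last four; its "shot" number tells which), for a name from the list of things; names that differ only in an ending like _2 or _b are one class to them, and where a whole thing is asked for, a point or a joint stands for the part that bears it (a point fixed in the world has none). Each returns a list of dicts, best first, with "conf" (0 to 1); they miss things now and then, are a little off and sometimes report something else, mostly with a low value. They report only what shows in the picture. A call takes as long as a camera call.
- boxes_of(query, picture): "position" ([x, y, z] in m, in world coordinates, good to about 4 mm: the middle of the surface that is visible of it).
- outline_of(query, picture): "region" (420x560 bool, what is visible of it).
The state is a dict: "clock": time; "joint_pos": joint angles; "joint_velocities": joint speeds; "tau": joint torques, N m; "position": TCP position; "ee_rot": TCP orientation; "ft_force": force on the tool from outside, world axes, zero at the start; "torque": the same for the moment, N m; "grip_width": opening from 0.0 (shut) to 1.0 (fully open); "grasp_force": force on a finger pad.
Only numpy, scipy, OpenCV 4.12 (cv2) and the standard library are available. Lean on these libraries where they do the work, as an engineer would, in place of code of your own. Each camera call takes 0.05 s, during which the arm holds its last target. There are 200 camera calls.

## Working session

There is one attempt and no reset: what is moved stays moved. The work goes in short steps, Python scripts to look and compute and a tool call to move; the robot and the scene stay as the last step left them, time stands still between calls to the robot, and variables do not carry over. Pictures are saved under pics/ and viewed, at most 10 in all, crops included, and the job is handed in when it is done.

Besides the shell and the picture viewer there is one more tool, called after ">>>" by a JSON object that holds its "op" and its "data", one argument or row to a line. carry_out: Moves the arm, as the interface text tells. Its arguments: {"type":"object","properties":{"deltas":{"type":"array","items":{"type":"array","items":{"type":"number"}}},"force":{"type":"number"}},"required":["deltas"]}

```bash
mkdir -p pics; cat > h.py <<'E'
import numpy as np, cv2
from workcell import manip, camera, ticket, boxes_of, outline_of
def pts(c):
    d=c['depth'];h,w=d.shape;f=h/2/np.tan(np.radians(c['vertical_fov'])/2)
    u,v=np.meshgrid(np.arange(w),np.arange(h))
    P=np.stack([(u-c['cx'])/f*d,(v-c['cy'])/f*d,d],-1)
    return (P-np.array(c['t']))@np.array(c['R'])
def save(c,n): cv2.imwrite('pics/'+n,cv2.cvtColor(c['img'],cv2.COLOR_RGB2BGR))
E
python3 - <<'E'
from h import *
o=manip.get_obs(); print(o['clock'],o['position'],o['ee_rot'],o['ft_force'],o['grip_width'])
cs={n:camera(n) for n in('scene','top')}
for n,c in cs.items(): print(n,c['vertical_fov'],-np.array(c['R']).T@c['t'],np.array(c['R'])[2]); 
cv2.imwrite('pics/a.png',cv2.resize(cv2.cvtColor(np.vstack([cs['scene']['img'],cs['top']['img']]),cv2.COLOR_RGB2BGR),(400,600)) )
save(cs['top'],'top.png');save(cs['scene'],'scene.png')
for q in ['guide_plate','reel','reel_knob','reel_stand','plate_stand','winder','slot_mouth','chuck_mouth','ribbon_plum','ribbon_gold','carton_small','tape_roll']:
  for n,c in cs.items():
    r=boxes_of(q,c); print(q,n,[(np.round(x['position'],3),round(x['conf'],2)) for x in r[:2]])
E
```

```text
0.0 [ 0.17310809 -0.60020405  0.25253633] [ 9.90159067e-01  1.39944825e-01 -1.28423864e-04 -6.71718747e-04] [-0.01290952 -0.22518552  0.18471291] 1.0035160168153896
scene 51.86911260234055 [-0.15133092  0.96819599  0.63608645] [ 0.6020394  -0.64265755 -0.47385634]
top 43.14421272983013 [0.36955555 0.21855937 1.32642783] [ 0.13382908  0.02589877 -0.99066595]
guide_plate scene [(array([0.484, 0.156, 0.071]), 0.81)]
guide_plate top [(array([0.484, 0.161, 0.1  ]), 0.59), (array([0.482, 0.16 , 0.028]), 0.35)]
reel scene [(array([0.507, 0.355, 0.062]), 0.55)]
reel top [(array([0.514, 0.346, 0.059]), 0.9)]
reel_knob scene [(array([0.509, 0.36 , 0.06 ]), 0.96)]
reel_knob top [(array([0.519, 0.341, 0.054]), 0.88)]
reel_stand scene [(array([0.492, 0.372, 0.03 ]), 0.86)]
reel_stand top [(array([0.512, 0.344, 0.036]), 0.61), (array([ 0.489, -0.091,  0.041]), 0.18)]
plate_stand scene [(array([0.47 , 0.178, 0.02 ]), 0.81)]
plate_stand top [(array([0.482, 0.159, 0.033]), 0.61)]
winder scene [(array([ 0.477, -0.057,  0.042]), 0.77)]
winder top [(array([ 0.49 , -0.09 ,  0.039]), 0.75), (array([0.554,
[... 153 characters left out ...]
0.09 ,  0.038]), 0.72)]
chuck_mouth scene [(array([ 0.492, -0.038,  0.055]), 0.74)]
chuck_mouth top [(array([ 0.493, -0.046,  0.063]), 0.73)]
ribbon_plum scene [(array([0.641, 0.135, 0.019]), 0.45)]
ribbon_plum top [(array([0.649, 0.128, 0.021]), 0.55)]
ribbon_gold scene [(array([0.456, 0.484, 0.026]), 0.78)]
ribbon_gold top [(array([0.469, 0.478, 0.026]), 0.59)]
carton_small scene [(array([0.639, 0.258, 0.056]), 0.7), (array([ 0.49 , -0.035,  0.058]), 0.26)]
carton_small top [(array([0.643, 0.242, 0.083]), 0.7), (array([0.644, 0.123, 0.024]), 0.66)]
tape_roll scene [(array([0.545, 0.597, 0.031]), 0.7)]
tape_roll top [(array([0.551, 0.597, 0.044]), 0.9), (array([0.47 , 0.478, 0.026]), 0.21)]
```

View pics/top.png

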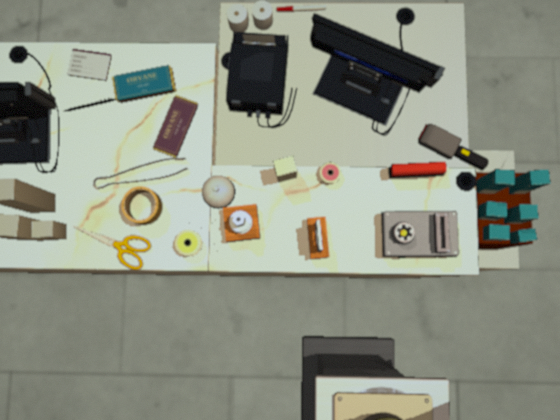

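View pics/scene.png

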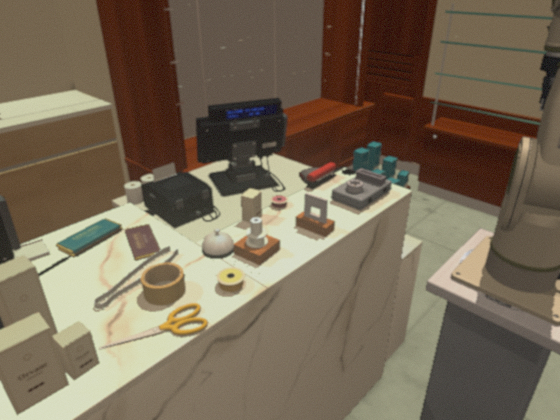

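The top picture shows the reel in its stand at about (240,222), the plate in its stand at (317,238), and the winder at (420,233), with the chuck at (404,232) and the slot at (447,230). The scene picture agrees. Next I'll measure these from depth.

```bash
python3 - <<'E'
from h import *
for name in ['top','scene']:
  c=camera(name); P=pts(c); ok=c['depth']>0
  def sel(lo,hi,cx,cy,r):
    return P[ok&(P[...,2]>lo)&(P[...,2]<hi)&(np.hypot(P[...,0]-cx,P[...,1]-cy)<r)]
  for n,lo,hi,cx,cy,r in [('winder base',.033,.047,.492,-.09,.13),('holder+',.056,.072,.492,-.135,.06),('chuck',.056,.072,.492,-.045,.04),
   ('pstand',.022,.038,.484,.16,.07),('plate',.07,.11,.484,.16,.05),('rstand',.022,.036,.512,.344,.07),('knobtop',.085,.105,.512,.344,.03),('flange',.05,.066,.512,.344,.05)]:
    p=sel(lo,hi,cx,cy,r)
    if len(p)<8: print(name,n,len(p));continue
    R=cv2.minAreaRect((p[:,:2]*1000).astype(np.float32))
    print(name,n,len(p),'z',round(np.median(p[:,2])*1000,1),'rect',np.round(R[0],1),np.round(R[1],1),round(R[2],1),'mean',np.round(p.mean(0)*1000,1))
  if name=='top':
    f=lambda a,u0,u1,v0,v1:cv2.resize(cv2.cvtColor(a[v0:v1,u0:u1],cv2.COLOR_RGB2BGR),(400,290),interpolation=cv2.INTER_CUBIC)
    cv2.imwrite('pics/crop.png',np.vstack([np.hstack([f(c['img'],376,466,202,267),f(c['img'],215,305,190,255)]),np.hstack([f(c['img'],285,345,205,248)]*2)]))
E
```

```text
top winder base 2555 z 39.2 rect [495.  -90.7] [112.  180.8] 0.6 mean [493.9 -85.4  39.2]
top holder+ 416 z 62.8 rect [ 496.3 -135.7] [93.7 31.3] 1.5 mean [ 495.6 -135.4   62.6]
top chuck 192 z 62.7 rect [494.6 -45.9] [46.2 46.1] 71.4 mean [494.8 -45.5  62.6]
top pstand 612 z 28.8 rect [483.4 156.8] [100.2  46.4] 5.7 mean [482.1 157.5  28.9]
top plate 128 z 97.8 rect [483.4 157.1] [69.5  8.1] 5.7 mean [483.2 157.7  95.5]
top rstand 812 z 29.2 rect [525.  347.9] [99.6 84.7] 7.0 mean [516.  345.8  29.2]
top knobtop 111 z 92.8 rect [517.5 345.9] [25.5 26.7] 6.1 mean [517.4 346.4  93. ]
top flange 229 z 57.2 rect [518.5 346.2] [49.6 49.1] 0.3 mean [516.3 345.   57. ]
scene winder base 656 z 41.1 rect [491.9 -88.2] [113.6 180. ] 1.8 mean [478.4 -63.4  40.6]
scene holder+ 191 z 63.8 rect [ 495.  -135.8] [96.1 36.4] 2.8 mean [ 491.5 -132.2   63.1]
scene chuck 117 z 63.8 rect [492.5 -45.3] [45.9 49.1] 42.7 mean [491.  -43.2  62.7]
scene pstand 339 z 30.8 rect [481.8 158.1] [104.5  51. ] 7.2 mean [473.5 165.9  30.2]
scene plate 266 z 88.1 rect [480.4 158.2] [70.5 12.8] 7.3 mean [478.7 159.3  87.8]
scene rstand 563 z 30.9 rect [523.8 348.2] [106.1  90.5] 7.3 mean [505.3 359.4  30.4]
scene knobtop 97 z 93.9 rect [515.6 346.6] [29.8 27.8] 71.6 mean [513.  349.7  92.7]
scene flange 148 z 58.9 rect [512.3 349.8] [47.6 42.9] 44.7 mean [508.9 353.4  59.1]
```

View pics/crop.png

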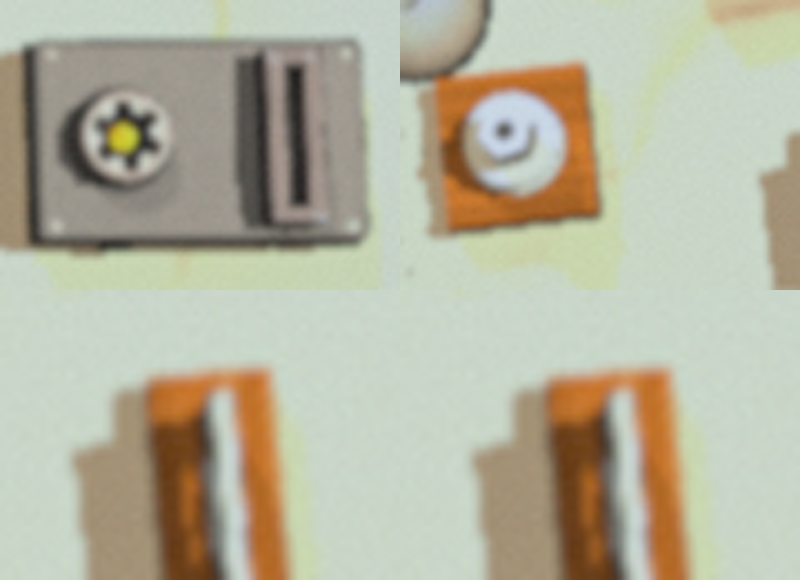

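```bash
cat >> h.py <<'E'
def proj(c,X):
    f=c['img'].shape[0]/2/np.tan(np.radians(c['vertical_fov'])/2)
    p=np.asarray(X)@np.array(c['R']).T+np.array(c['t'])
    return (p[...,0]/p[...,2]*f+c['cx']).astype(np.float32),(p[...,1]/p[...,2]*f+c['cy']).astype(np.float32)
def rect(c,cx,cy,z,half=.04,s=.0005):  # rows: x decreasing, cols: y decreasing
    g=np.arange(-half,half,s); X=np.stack(np.broadcast_arrays(cx-g[:,None],cy-g[None,:],z),-1)
    return cv2.remap(c['img'],*proj(c,X),cv2.INTER_CUBIC)
def phase(c,cx,cy,z,r0,r1,n=6):
    a=np.radians(np.arange(0,360,1.)); r=np.arange(r0,r1,.0005)
    X=np.stack(np.broadcast_arrays(cx+r[:,None]*np.cos(a),cy+r[:,None]*np.sin(a),z),-1)
    g=cv2.remap(c['img'],*proj(c,X),cv2.INTER_LINEAR).astype(float).mean(2).mean(0)
    F=np.fft.fft(g-g.mean()); return -np.degrees(np.angle(F[n]))/n, abs(F[1:13]).round()
def tool():
    o=manip.get_obs(); from scipy.spatial.transform import Rotation as R
    M=R.from_quat(o['ee_rot']).as_matrix(); return o,M
def plan(x,y,z,yaw):
    o,M=tool(); d=M.T@(np.array([x,y,z])-o['position'])/.15
    cur=np.degrees(np.arctan2(M[1,0],M[0,0])); dy=(yaw-cur+180)%360-180
    print('t',o['clock'],'pos',np.round(o['position'],4),'yaw',round(cur,2),'tilt',np.round(M[:2,2],4),'F',np.round(o['ft_force'],1),'g',round(o['grip_width'],3),round(o['grasp_force'],1),'-> delta',np.round(d,3),'spin',round(-dy/30,3))
E
python3 - <<'E'
from h import *
for n in ['top','scene']:
  c=camera(n); P=pts(c)
  for cx,cy in ([.4946,-.0457],[.493,-.0465],[.496,-.045]):
    ph,A=phase(c,cx,cy,.064,.0125,.018); print(n,'groove bright phase',round(ph%60,1),'groove',round((ph+30)%60,1),A[:8])
  ph,A=phase(c,.5175,.346,.094,.0125,.0155); print(n,'knob bright(corner)',round(ph%60,1),'flat',round((ph+30)%60,1),A[:8])
  m=(c['depth']>0)&(P[...,2]>.056)&(P[...,2]<.072)&(abs(P[...,0]-.495)<.06)&(abs(P[...,1]+.135)<.03)
  # slot dark centroid per x
  g=cv2.cvtColor(rect(c,.495,-.1355,.064,.05),cv2.COLOR_RGB2GRAY).astype(int)
  xs=[];ys=[]
  for i in range(40,160,5):
    row=g[i-2:i+3].mean(0)[60:140]; th=(row.min()+np.median(row[[22,23,24,56,57,58]]))/2
    j=np.where(row<th)[0]; xs.append(.545-.0005*i); ys.append(-.0855-.0005*(60+np.mean(j)))
  k=np.polyfit(xs,ys,1); print(n,'slot yaw',np.degrees(k[0]).round(2),'y at .495',np.polyval(k,.495).round(4),np.std(ys-np.polyval(k,xs)).round(4))
  z=P[...,2]; w=(c['depth']>0)&(P[...,0]>.3)&(P[...,0]<.62)&(P[...,1]<.3)&(P[...,1]>-.5)
  for y0 in np.arange(-.5,.3,.1):
    q=w&(P[...,1]>y0)&(P[...,1]<y0+.1); print(round(y0,1),z[q].max().round(3) if q.any() else None,end='; ')
  print()
  if n=='top': cv2.imwrite('pics/rect.png',cv2.cvtColor(np.hstack([cv2.resize(rect(c,.4946,-.0457,.064,.03),(400,400)),cv2.resize(rect(c,.5175,.346,.094,.03),(400,400))]),cv2.COLOR_RGB2BGR))
from h import plan; plan(.323,-.5,.2525,16)
E
```

```text
top groove bright phase 38.1 groove 8.1 [3405.  755.  742.  437. 2362. 6478. 1720.  553.]
top groove bright phase 38.4 groove 8.4 [6116. 1227.  965. 1111. 3901. 3700. 2807. 1021.]
top groove bright phase 37.9 groove 7.9 [1923.  430.  734.  271.  750. 7233. 1182.  238.]
top knob bright(corner) 53.9 flat 23.9 [6660. 1339.  334.  539.  691.  357.  347.   93.]
top slot yaw 0.78 y at .495 -0.1293 0.0003
-0.5 -0.066; -0.4 0.068; -0.3 0.065; -0.2 0.071; -0.1 0.069; -0.0 0.027; 0.1 0.106; 0.2 0.009; 
scene groove bright phase 37.3 groove 7.3 [1837. 1310.  664.  442.  580.  643.  356.  263.]
scene groove bright phase 36.9 groove 6.9 [1977. 1095.  659.  128.  657.  743.  164.  275.]
scene groove bright phase 39.0 groove 9.0 [2393. 1445.  605.  762.  659.  251.  547.   98.]
scene knob bright(corner) 44.6 flat 14.6 [2901.  921. 1316.  458.  269.  289.  251.   78.]
scene slot yaw 0.32 y at .495 -0.1179 0.0002
-0.5 -0.071; -0.4 0.066; -0.3 0.064; -0.2 0.069; -0.1 0.067; -0.0 0.041; 0.1 0.103; 0.2 0.074; 
t 1.5 pos [ 0.1732 -0.6005  0.2534] yaw 16.09 tilt [ 0.     -0.0001] F [ 0.3 -0.  -0.6] g 0.998 0.0 -> delta [ 1.145 -0.367  0.006] spin 0.003
```

View pics/rect.png

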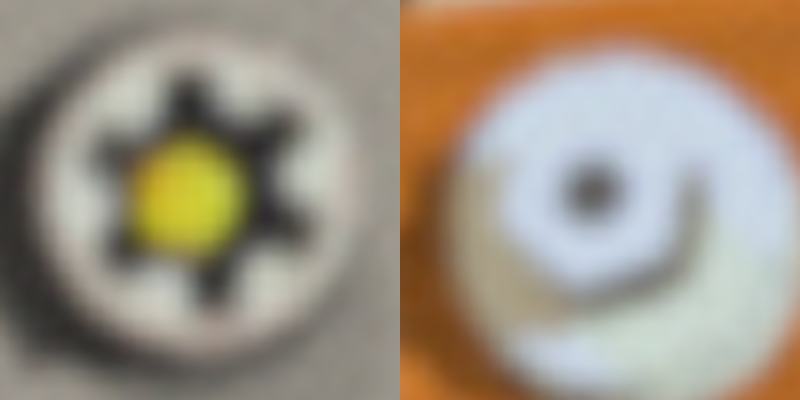

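The chuck grooves sit about 7° from x, with the chuck centre near (0.4946, -0.0457). The knob flats are about 23° from x, judging by the hexagon's edges at (545,260), (638,272) and (695,208). Now I'll go to the plate.

>>> {"op": "carry_out", "data": {
  "deltas": [
    [0.3, -0.13, 0, 0.17, 1],
    [0.6, -0.27, 0, 0.337, 1],
    [0.9, -0.4, 0, 0.337, 1],
    [0.9, -0.4, 0, 0.337, 1]
  ]
}}

```text
clock: 2.0
position: [0.2904, -0.5026, 0.2537]
ee_rot: [0.998, 0.056, 0.001, -0.0]
ft_force: [0.7, 0.6, 0.3]
grip_width: 0.999
grasp_force: 0.0
```

```bash
python3 -c "
from h import plan; plan(.4834,.157,.16,6)"
```

```text
t 2.0 pos [ 0.2904 -0.5026  0.2537] yaw 6.39 tilt [0.0017 0.0005] F [0.7 0.6 0.3] g 0.999 0.0 -> delta [ 1.766 -4.226  0.629] spin 0.013
```

>>> {"op": "carry_out", "data": {
  "deltas": [
    [0.35, -0.35, 0, 0, 1],
    [0.7, -0.7, 0, 0, 1],
    [0.95, -0.95, 0, 0, 1]
  ]
}}

```text
clock: 2.38
position: [0.4048, -0.3591, 0.2535]
ee_rot: [0.999, 0.051, 0.0, 0.0]
ft_force: [1.3, 0.2, -0.8]
grip_width: 1.004
grasp_force: 0.0
```

>>> {"op": "carry_out", "data": {
  "deltas": [
    [0.3, -0.35, 0, 0, 1],
    [0.6, -0.7, 0, 0, 1],
    [0.8, -0.95, 0, 0, 1]
  ]
}}

```text
clock: 2.75
position: [0.5095, -0.2049, 0.2536]
ee_rot: [0.999, 0.052, 0.0, 0.0]
ft_force: [1.1, -0.9, -0.3]
grip_width: 1.001
grasp_force: 0.0
```

>>> {"op": "carry_out", "data": {
  "deltas": [
    [0, -0.35, 0, 0, 1],
    [0, -0.7, 0, 0, 1],
    [0, -0.95, 0, 0, 1]
  ]
}}

```text
clock: 3.12
position: [0.4938, -0.0623, 0.2535]
ee_rot: [0.999, 0.053, 0.0, 0.0]
ft_force: [0.4, 0.4, 0.5]
grip_width: 0.999
grasp_force: 0.0
```

>>> {"op": "carry_out", "data": {
  "deltas": [
    [0, -0.35, 0, 0, 1],
    [0, -0.7, 0, 0, 1],
    [0, -0.95, 0, 0, 1],
    [0, -0.95, 0, 0, 1]
  ]
}}

```text
clock: 3.62
position: [0.4789, 0.0802, 0.2537]
ee_rot: [0.999, 0.054, 0.0, -0.0]
ft_force: [-0.1, 0.1, 0.9]
grip_width: 0.999
grasp_force: 0.0
```

```bash
python3 -c "
from h import plan; plan(.4834,.157,.16,6)"
```

```text
t 3.625 pos [0.4789 0.0802 0.2537] yaw 6.23 tilt [0.0007 0.0004] F [-0.1  0.1  0.9] g 0.999 0.0 -> delta [ 0.085 -0.505  0.625] spin 0.008
```

>>> {"op": "carry_out", "data": {
  "deltas": [
    [0.04, -0.25, 0, 0, 1],
    [0.085, -0.505, 0.1, 0.008, 1],
    [0.085, -0.505, 0.35, 0.008, 1],
    [0.085, -0.505, 0.6, 0.008, 1],
    [0.085, -0.505, 0.6, 0.008, 1],
    [0.085, -0.505, 0.6, 0.008, 1]
  ]
}}

```text
clock: 4.38
position: [0.4849, 0.154, 0.1647]
ee_rot: [0.999, 0.049, 0.001, -0.0]
ft_force: [0.0, -0.7, -0.3]
grip_width: 1.001
grasp_force: 0.0
```

```bash
python3 -c "
from h import *; plan(.4834,.157,.087,6)
for n in ['top','scene']:
  c=camera(n);r=boxes_of('guide_plate',c);print(n,[(x['position'],x['conf']) for x in r[:2]])"
```

```text
t 4.375 pos [0.4849 0.154  0.1647] yaw 5.67 tilt [0.0014 0.0002] F [ 0.  -0.7 -0.3] g 1.001 0.0 -> delta [-0.009 -0.021  0.518] spin -0.011
top []
scene [([0.4837, 0.1536, 0.0713], 0.77), ([0.4923, 0.3739, 0.0267], 0.64)]
```

>>> {"op": "carry_out", "data": {
  "deltas": [
    [-0.01, -0.02, 0.2, -0.01, 1],
    [-0.01, -0.02, 0.4, -0.01, 1],
    [-0.01, -0.02, 0.51, -0.01, 1],
    [-0.01, -0.02, 0.51, -0.01, 1],
    [-0.01, -0.02, 0.51, -0.01, 1]
  ]
}}

```text
clock: 5.2
position: [0.4829, 0.1577, 0.0879]
ee_rot: [0.999, 0.053, 0.001, -0.0]
ft_force: [0.1, 0.5, 0.5]
grip_width: 1.0
grasp_force: 0.0
```

```bash
python3 -c "
from h import *; plan(.4834,.157,.087,6)"
```

```text
t 5.2 pos [0.4829 0.1577 0.0879] yaw 6.04 tilt [0.0016 0.0003] F [0.1 0.5 0.5] g 1.0 0.0 -> delta [0.003 0.005 0.006] spin 0.001
```

>>> {"op": "carry_out", "data": {
  "deltas": [
    [0, 0, 0, 0, 0],
    [0, 0, 0, 0, -0.6],
    [0, 0, 0, 0, -1],
    [0, 0, 0, 0, -1],
    [0, 0, 0, 0, -1],
    [0, 0, 0, 0, -1],
    [0, 0, 0, 0, -1],
    [0, 0, 0, 0, -1]
  ],
  "force": 50
}}

```text
clock: 6.2
position: [0.4822, 0.1574, 0.0869]
ee_rot: [0.999, 0.053, 0.0, 0.0]
ft_force: [-0.9, -0.0, 3.4]
grip_width: 0.086
grasp_force: 49.7
```

```bash
python3 -c "
from h import *; plan(.4834,.157,.087,6)"
```

```text
t 6.2 pos [0.4822 0.1574 0.0869] yaw 6.04 tilt [ 0.0002 -0.0001] F [-0.9 -0.   3.4] g 0.086 49.7 -> delta [ 0.007  0.003 -0.001] spin 0.001
```

>>> {"op": "carry_out", "data": {
  "deltas": [
    [0, 0, -0.05, 0, -1],
    [0, 0, -0.12, 0, -1],
    [0, 0, -0.22, 0, -1],
    [0, 0, -0.4, 0, -1],
    [0, 0, -0.6, 0, -1],
    [0, 0, -0.75, 0, -1],
    [0, 0, -0.75, 0, -1]
  ]
}}

```text
clock: 7.08
position: [0.4831, 0.1578, 0.2015]
ee_rot: [0.999, 0.053, 0.002, -0.0]
ft_force: [-0.8, 0.3, -1.2]
grip_width: 0.089
grasp_force: 49.2
```

```bash
python3 -c "
from h import *; plan(.4952,-.1357,.20,0.8)"
```

```text
t 7.075 pos [0.4831 0.1578 0.2015] yaw 6.04 tilt [0.0039 0.0005] F [-0.8  0.3 -1.2] g 0.089 49.2 -> delta [-0.126  1.954  0.01 ] spin 0.175
```

>>> {"op": "carry_out", "data": {
  "deltas": [
    [-0.02, 0.25, 0, 0.05, -1],
    [-0.04, 0.5, 0, 0.1, -1],
    [-0.05, 0.75, 0, 0.175, -1],
    [-0.06, 0.98, 0, 0.175, -1],
    [-0.06, 0.98, 0, 0.175, -1]
  ]
}}

```text
clock: 7.7
position: [0.4883, 0.0073, 0.1984]
ee_rot: [1.0, 0.005, -0.001, 0.0]
ft_force: [0.1, 0.8, -2.1]
grip_width: 0.088
grasp_force: 49.2
```

```bash
python3 -c "
from h import *; plan(.4952,-.1357,.20,0.8)"
```

```text
t 7.7 pos [0.4883 0.0073 0.1984] yaw 0.53 tilt [-0.0014 -0.0008] F [ 0.1  0.8 -2.1] g 0.088 49.2 -> delta [ 0.037  0.954 -0.01 ] spin -0.009
```

>>> {"op": "carry_out", "data": {
  "deltas": [
    [0.01, 0.25, 0, 0, -1],
    [0.02, 0.5, 0, 0, -1],
    [0.037, 0.75, 0, -0.01, -1],
    [0.037, 0.954, 0, -0.01, -1],
    [0.037, 0.954, 0, -0.01, -1],
    [0.037, 0.954, 0, -0.01, -1]
  ]
}}

```text
clock: 8.45
position: [0.4962, -0.1314, 0.1989]
ee_rot: [1.0, 0.01, -0.0, -0.0]
ft_force: [0.5, 0.8, -1.3]
grip_width: 0.089
grasp_force: 49.2
```

```bash
python3 - <<'E'
from h import *; plan(.4952,-.1357,.16,0.8)
for n in ['top','scene']:
  c=camera(n); P=pts(c); m=outline_of('guide_plate',c)
  for lo,hi in [(.13,.16),(.16,.19)]:
    if m:
      p=P[m[0]['region']&(c['depth']>0)]; p=p[(abs(p[:,1]+.135)<.04)&(p[:,2]>lo)&(p[:,2]<hi)]
      if len(p)>5: print(n,lo,len(p),np.median(p,0).round(4),p.min(0).round(4),p.max(0).round(4),'slope',np.polyfit(p[:,0],p[:,1],1).round(4))
  save(c,'hold_%s.png'%n)
f=cv2.imread('pics/hold_scene.png'); cv2.imwrite('pics/hs.png',cv2.resize(f[120:225,300:440],(800,600),interpolation=cv2.INTER_CUBIC))
E
```

```text
t 8.45 pos [ 0.4962 -0.1314  0.1989] yaw 1.16 tilt [-0.0005  0.0007] F [ 0.5  0.8 -1.3] g 0.089 49.2 -> delta [-0.007  0.029  0.259] spin 0.012
top 0.13 74 [ 0.4814 -0.1281  0.147 ] [ 0.4624 -0.1349  0.1312] [ 0.5319 -0.1261  0.1592] slope [ 0.0312 -0.1436]
top 0.16 71 [ 0.4779 -0.128   0.1764] [ 0.4625 -0.1354  0.1616] [ 0.5324 -0.1231  0.1898] slope [ 0.026  -0.1408]
scene 0.13 191 [ 0.493  -0.1289  0.145 ] [ 0.4592 -0.1383  0.1301] [ 0.5309 -0.123   0.1598] slope [ 0.0192 -0.1383]
scene 0.16 104 [ 0.4785 -0.129   0.1752] [ 0.4598 -0.1347  0.1603] [ 0.5307 -0.1208  0.1896] slope [ 0.0186 -0.1382]
```

View pics/hs.png

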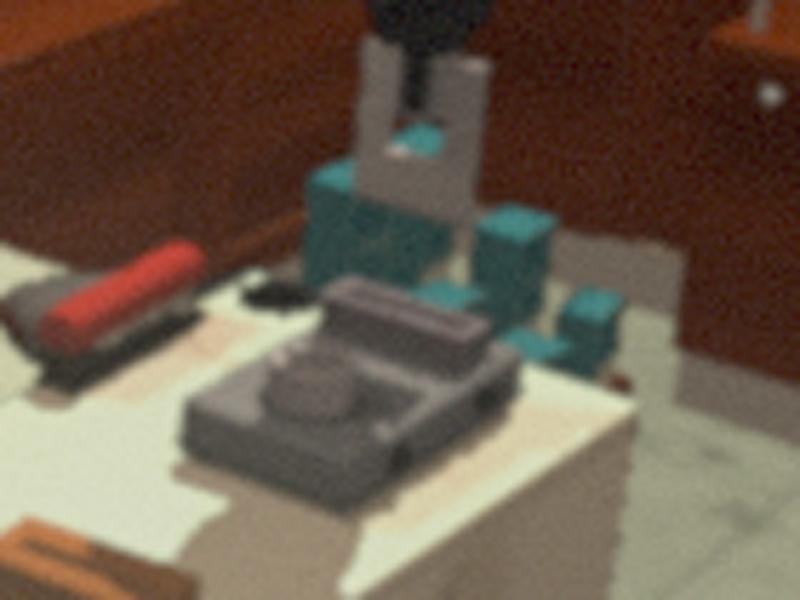

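The picture shows the plate hanging upright above the holder, which lies at (405,325), with both fingers on the bar. The depth face puts the plate centre near y = -0.132, in line with the tool.

>>> {"op": "carry_out", "data": {
  "deltas": [
    [-0.007, 0.029, 0.1, 0.012, -1],
    [-0.007, 0.029, 0.2, 0.012, -1],
    [-0.007, 0.029, 0.27, 0.012, -1],
    [-0.007, 0.029, 0.27, 0.012, -1],
    [-0.007, 0.029, 0.27, 0.012, -1]
  ]
}}

```text
clock: 9.28
position: [0.4955, -0.1371, 0.1591]
ee_rot: [1.0, 0.006, 0.0, 0.0]
ft_force: [0.5, -0.2, -1.2]
grip_width: 0.087
grasp_force: 49.2
```

```bash
python3 - <<'E'
from h import *; plan(.4952,-.1357,.117,0.8)
E
```

```text
t 9.275 pos [ 0.4955 -0.1371  0.1591] yaw 0.73 tilt [ 0.0004 -0.0001] F [ 0.5 -0.2 -1.2] g 0.087 49.2 -> delta [-0.002 -0.01   0.28 ] spin -0.002
```

>>> {"op": "carry_out", "data": {
  "deltas": [
    [-0.002, -0.009, 0.04, 0, -1],
    [-0.002, -0.009, 0.08, 0, -1],
    [-0.002, -0.009, 0.12, 0, -1],
    [-0.002, -0.009, 0.155, 0, -1],
    [-0.002, -0.009, 0.155, 0, -1]
  ]
}}

```text
clock: 9.9
position: [0.4946, -0.1358, 0.135]
ee_rot: [1.0, 0.006, -0.0, -0.0]
ft_force: [-0.1, 0.2, -1.0]
grip_width: 0.087
grasp_force: 49.2
```

```bash
python3 - <<'E'
from h import *; plan(.4952,-.1357,.117,0.8)
E
```

```text
t 9.9 pos [ 0.4946 -0.1358  0.135 ] yaw 0.73 tilt [-0.0008  0.0002] F [-0.1  0.2 -1. ] g 0.087 49.2 -> delta [ 0.004 -0.     0.12 ] spin -0.002
```

>>> {"op": "carry_out", "data": {
  "deltas": [
    [0, 0, 0.03, 0, -1],
    [0, 0, 0.06, 0, -1],
    [0, 0, 0.09, 0, -1],
    [0, 0, 0.12, 0, -1],
    [0, 0, 0.125, 0, -1],
    [0, 0, 0.125, 0, -1]
  ]
}}

```text
clock: 10.65
position: [0.4949, -0.1358, 0.1169]
ee_rot: [1.0, 0.006, 0.0, 0.0]
ft_force: [-0.9, -0.2, -0.1]
grip_width: 0.09
grasp_force: 49.7
```

```bash
python3 - <<'E'
from h import *; plan(.4952,-.1357,.117,0.8)
E
```

```text
t 10.65 pos [ 0.4949 -0.1358  0.1169] yaw 0.73 tilt [ 0.     -0.0001] F [-0.9 -0.2 -0.1] g 0.09 49.7 -> delta [ 0.002 -0.001 -0.001] spin -0.002
```

>>> {"op": "carry_out", "data": {
  "deltas": [
    [0, 0, 0.01, 0, -1],
    [0, 0, 0.02, 0, -1],
    [0, 0, 0.02, 0, -1]
  ]
}}

```text
clock: 11.02
position: [0.4955, -0.136, 0.1166]
ee_rot: [1.0, 0.006, 0.001, 0.001]
ft_force: [-12.4, 2.4, 31.3]
grip_width: 0.083
grasp_force: 54.5
```

The plate is on the slot floor. I'll relax the push and release it.

>>> {"op": "carry_out", "data": {
  "deltas": [
    [0, 0, -0.015, 0, -1],
    [0, 0, -0.018, 0, -1],
    [0, 0, -0.018, 0, -0.6],
    [0, 0, -0.018, 0, -0.2],
    [0, 0, -0.018, 0, -0.2],
    [0, 0, -0.018, 0, -0.2],
    [0, 0, -0.2, 0, -0.2],
    [0, 0, -0.5, 0, 0],
    [0, 0, -0.8, 0, 1],
    [0, 0, -0.95, 0, 1],
    [0, 0, -0.95, 0, 1]
  ]
}}

```text
clock: 12.4
position: [0.4957, -0.1359, 0.258]
ee_rot: [1.0, 0.006, 0.002, 0.001]
ft_force: [0.1, -0.3, -0.5]
grip_width: 0.999
grasp_force: 0.0
```

```bash
python3 - <<'E'
from h import *; plan(.5175,.346,.25,-7)
for n in ['scene']:
  c=camera(n); P=pts(c); m=outline_of('guide_plate',c)
  for r in m[:2]:
      p=P[r['region']&(c['depth']>0)]; p=p[abs(p[:,1]+.135)<.04]
      if len(p)>5: print(n,r['conf'],len(p),np.median(p,0).round(4),np.percentile(p,1,0).round(4),np.percentile(p,99,0).round(4))
E
```

```text
t 12.4 pos [ 0.4957 -0.1359  0.258 ] yaw 0.73 tilt [ 0.0031 -0.0012] F [ 0.1 -0.3 -0.5] g 0.999 0.0 -> delta [ 0.186 -3.211  0.05 ] spin 0.258
scene 0.68 379 [ 0.4913 -0.1337  0.1042] [ 0.4579 -0.1421  0.0652] [ 0.5288 -0.1287  0.1327]
```

>>> {"op": "carry_out", "data": {
  "deltas": [
    [0.02, -0.3, 0, 0.08, 1],
    [0.04, -0.65, 0, 0.16, 1],
    [0.06, -1, 0, 0.258, 1]
  ]
}}

```text
clock: 12.88
position: [0.5013, 0.0157, 0.2549]
ee_rot: [0.998, -0.062, -0.001, 0.0]
ft_force: [0.2, -0.4, 0.6]
grip_width: 0.997
grasp_force: 0.0
```

>>> {"op": "carry_out", "data": {
  "deltas": [
    [0.1, -0.35, 0, 0, 1],
    [0.2, -0.7, 0, 0, 1],
    [0.25, -1, 0, 0, 1],
    [0.25, -1, 0, 0, 1]
  ]
}}

```text
clock: 13.38
position: [0.5565, 0.1628, 0.2544]
ee_rot: [0.998, -0.058, -0.002, -0.001]
ft_force: [0.6, -0.5, -0.8]
grip_width: 0.997
grasp_force: 0.0
```

```bash
python3 - <<'E'
from h import *; plan(.5175,.346,.18,-7)
c=camera('scene'); P=pts(c)
m=(c['depth']>0)&(abs(P[...,0]-.495)<.05)&(abs(P[...,1]+.135)<.015)&(P[...,2]>.07); p=P[m]; print('plate top',np.sort(p[:,2])[-30::6].round(4), p.min(0),p.max(0))
for lo,hi in [(.088,.1),]:
  p=P[(c['depth']>0)&(np.hypot(P[...,0]-.5175,P[...,1]-.346)<.03)&(P[...,2]>lo)&(P[...,2]<hi)]; print(cv2.minAreaRect((p[:,:2]*1000).astype('f4')))
E
```

```text
t 13.375 pos [0.5565 0.1628 0.2544] yaw -6.66 tilt [-0.0032  0.002 ] F [ 0.6 -0.5 -0.8] g 0.997 0.0 -> delta [-0.398 -1.182  0.499] spin 0.011
plate top [0.1299 0.1304 0.1307 0.1315 0.1328] [ 0.45708636 -0.14266426  0.07003216] [ 0.52960322 -0.12638266  0.13336273]
((516.6599731445312, 347.03167724609375), (28.962570190429688, 28.709152221679688), 84.67272186279297)
```

>>> {"op": "carry_out", "data": {
  "deltas": [
    [-0.15, -0.4, 0, 0, 1],
    [-0.3, -0.7, 0, 0, 1],
    [-0.395, -0.99, 0.1, 0.01, 1],
    [-0.395, -0.99, 0.1, 0.01, 1],
    [-0.395, -0.99, 0.1, 0.01, 1]
  ]
}}

```text
clock: 14.05
position: [0.5174, 0.3115, 0.2406]
ee_rot: [0.998, -0.065, -0.0, 0.001]
ft_force: [-0.2, -0.2, 0.2]
grip_width: 0.997
grasp_force: 0.0
```

```bash
python3 - <<'E'
from h import *; plan(.5172,.3463,.14,-7)
E
```

```text
t 14.05 pos [0.5174 0.3115 0.2406] yaw -7.4 tilt [-0.0006 -0.0016] F [-0.2 -0.2  0.2] g 0.997 0.0 -> delta [-0.031 -0.231  0.67 ] spin -0.013
```

>>> {"op": "carry_out", "data": {
  "deltas": [
    [-0.031, -0.23, 0.1, -0.013, 1],
    [-0.031, -0.23, 0.4, -0.013, 1],
    [-0.031, -0.23, 0.67, -0.013, 1],
    [-0.031, -0.23, 0.67, -0.013, 1],
    [-0.031, -0.23, 0.67, -0.013, 1]
  ]
}}

```text
clock: 14.68
position: [0.5179, 0.3475, 0.1427]
ee_rot: [0.998, -0.061, 0.001, -0.0]
ft_force: [0.3, -0.9, 0.1]
grip_width: 1.0
grasp_force: 0.0
```

```bash
python3 - <<'E'
from h import *; plan(.5172,.3463,.0835,-7)
E
```

```text
t 14.675 pos [0.5179 0.3475 0.1427] yaw -7.02 tilt [0.002  0.0007] F [ 0.3 -0.9  0.1] g 1.0 0.0 -> delta [-0.004  0.009  0.394] spin -0.001
```

>>> {"op": "carry_out", "data": {
  "deltas": [
    [-0.004, 0.008, 0.15, 0, 1],
    [-0.004, 0.008, 0.3, 0, 1],
    [-0.004, 0.008, 0.39, 0, 1],
    [-0.004, 0.008, 0.39, 0, 1],
    [-0.004, 0.008, 0.39, 0, 0.4],
    [-0.004, 0.008, 0.39, 0, 0],
    [-0.004, 0.008, 0.39, 0, -0.3],
    [-0.004, 0.008, 0.39, 0, -0.6],
    [-0.004, 0.008, 0.39, 0, -0.8],
    [-0.004, 0.008, 0.39, 0, -0.8],
    [-0.004, 0.008, 0.39, 0, -0.8]
  ],
  "force": 30
}}

```text
clock: 16.05
position: [0.5161, 0.347, 0.0828]
ee_rot: [0.998, -0.06, 0.0, -0.0]
ft_force: [-2.4, -0.0, 6.1]
grip_width: 0.299
grasp_force: 29.8
```

```bash
python3 - <<'E'
from h import *; plan(.5172,.3463,.0835,-7); print(manip.get_obs()['torque'])
E
```

```text
t 16.05 pos [0.5161 0.347  0.0828] yaw -6.92 tilt [0.0006 0.0001] F [-2.4 -0.   6.1] g 0.299 29.8 -> delta [ 0.008  0.004 -0.005] spin 0.003
[-0.26832719  0.20341814 -0.03559184]
```

>>> {"op": "carry_out", "data": {
  "deltas": [
    [0, 0, 0, 0, -0.9],
    [0, 0, 0, 0, -1],
    [0, 0, -0.08, 0, -1],
    [0, 0, -0.2, 0, -1],
    [0, 0, -0.4, 0, -1],
    [0, 0, -0.6, 0, -1],
    [0, 0, -0.78, 0, -1],
    [0, 0, -0.78, 0, -1]
  ],
  "force": 90
}}

```text
clock: 17.05
position: [0.5167, 0.3479, 0.2025]
ee_rot: [0.998, -0.06, 0.002, -0.001]
ft_force: [-0.0, 0.2, -1.1]
grip_width: 0.291
grasp_force: 88.3
```

```bash
python3 - <<'E'
from h import *; plan(.4946,-.0457,.20,-22.8)
E
```

```text
t 17.05 pos [0.5167 0.3479 0.2025] yaw -6.92 tilt [0.004  0.0025] F [-0.   0.2 -1.1] g 0.291 88.3 -> delta [0.17  2.622 0.01 ] spin 0.529
```

>>> {"op": "carry_out", "data": {
  "deltas": [
    [0.02, 0.25, 0, 0, -1],
    [0.04, 0.55, 0, 0, -1],
    [0.06, 0.9, 0, 0, -1]
  ]
}}

```text
clock: 17.42
position: [0.5079, 0.2107, 0.1986]
ee_rot: [0.998, -0.06, -0.0, 0.0]
ft_force: [0.5, -0.7, -0.3]
grip_width: 0.289
grasp_force: 88.6
```

>>> {"op": "carry_out", "data": {
  "deltas": [
    [0.02, 0.3, 0, 0, -1],
    [0.04, 0.6, 0, 0, -1],
    [0.06, 0.9, 0, 0, -1],
    [0.06, 0.9, 0, 0, -1]
  ]
}}

```text
clock: 17.92
position: [0.5009, 0.0726, 0.1987]
ee_rot: [0.998, -0.063, -0.0, 0.001]
ft_force: [0.3, 1.1, -1.7]
grip_width: 0.291
grasp_force: 88.7
```

```bash
python3 - <<'E'
from h import *; plan(.4946,-.0457,.20,-22.8)
E
```

```text
t 17.925 pos [0.5009 0.0726 0.1987] yaw -7.27 tilt [-0.001  -0.0018] F [ 0.3  1.1 -1.7] g 0.291 88.7 -> delta [ 0.058  0.788 -0.007] spin 0.518
```

>>> {"op": "carry_out", "data": {
  "deltas": [
    [0.02, 0.25, 0, 0.15, -1],
    [0.04, 0.5, 0, 0.3, -1],
    [0.058, 0.788, 0, 0.518, -1],
    [0.058, 0.788, 0, 0.518, -1],
    [0.058, 0.788, 0, 0.518, -1],
    [0.058, 0.788, 0, 0.518, -1]
  ]
}}

```text
clock: 18.68
position: [0.4957, -0.04, 0.1992]
ee_rot: [0.981, -0.193, -0.0, -0.0]
ft_force: [0.4, -0.3, -1.5]
grip_width: 0.288
grasp_force: 88.8
```

```bash
python3 - <<'E'
from h import *; plan(.4946,-.0457,.16,-22.8)
for n in ['top','scene']:
  c=camera(n); P=pts(c); f=(c['depth']>0)&(np.hypot(P[...,0]-.495,P[...,1]+.0457)<.06)
  for lo,hi in [(.143,.150),(.15,.178)]:
    p=P[f&(P[...,2]>lo)&(P[...,2]<hi)]
    if len(p)>20:
      q=(p[:,:2]*1000).astype('f4'); print(n,lo,len(p),np.round(cv2.minEnclosingCircle(q),1) if 0 else cv2.minEnclosingCircle(q),cv2.minAreaRect(q))
save(c,'r_scene.png'); f=cv2.imread('pics/r_scene.png'); cv2.imwrite('pics/rs.png',cv2.resize(f[130:214,310:422],(800,600),interpolation=cv2.INTER_CUBIC))
E
```

```text
t 18.675 pos [ 0.4957 -0.04    0.1992] yaw -22.29 tilt [-0.0001  0.0003] F [ 0.4 -0.3 -1.5] g 0.288 88.8 -> delta [0.008 0.038 0.261] spin 0.017
top 0.143 54 ((488.7821044921875, -35.50436782836914), 24.9807186126709) ((482.4368591308594, -30.62006378173828), (49.906227111816406, 18.358678817749023), 52.41262435913086)
top 0.15 111 ((488.1803894042969, -35.60379409790039), 23.791425704956055) ((482.29736328125, -30.521446228027344), (47.549503326416016, 17.324323654174805), 49.17619705200195)
scene 0.15 183 ((494.4561767578125, -40.62153244018555), 28.77037811279297) ((491.0033874511719, -34.645606994628906), (52.72866439819336, 43.29566955566406), 26.536117553710938)
```

View pics/rs.png

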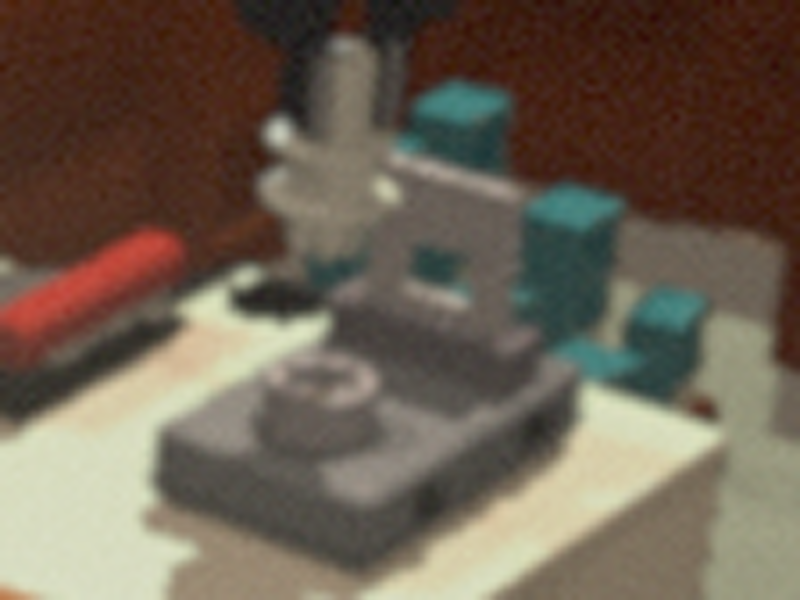

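The plate stands seated in the holder at (450,330). The reel hangs upright, held by its knob, around (330,170), with the chuck below it at (320,390). Next: go lower and align.

>>> {"op": "carry_out", "data": {
  "deltas": [
    [0, 0.034, 0.1, 0.017, -1],
    [0, 0.034, 0.2, 0.017, -1],
    [0, 0.034, 0.33, 0.017, -1],
    [0, 0.034, 0.33, 0.017, -1],
    [0, 0.034, 0.33, 0.017, -1],
    [0, 0.034, 0.33, 0.017, -1]
  ]
}}

```text
clock: 19.52
position: [0.4941, -0.0464, 0.1504]
ee_rot: [0.98, -0.199, 0.001, 0.0]
ft_force: [0.1, -0.9, -0.2]
grip_width: 0.289
grasp_force: 88.8
```

```bash
python3 - <<'E'
from h import *; from scipy.optimize import least_squares
plan(.4937,-.0452,.14,-22.8); o=manip.get_obs(); z0=o['position'][2]-.0748
def fit(p,r):
  s=least_squares(lambda c:np.hypot(p[:,0]-c[0],p[:,1]-c[1])-r,[.495,-.045],loss='soft_l1',f_scale=.001); return s.x.round(4),len(p),np.sqrt(np.mean(s.fun**2)).round(4)
for n in ['scene','top']:
  c=camera(n); P=pts(c); f=(c['depth']>0)&(np.hypot(P[...,0]-.495,P[...,1]+.0457)<.045)
  for nm,lo,hi,r in [('lowfl side',.022,.026,.028),('upfl side',.046,.05,.026),('chuck side',.045-z0,.060-z0,.024)]:
    p=P[f&(P[...,2]>lo+z0)&(P[...,2]<hi+z0)]
    if len(p)>8: print(n,nm,fit(p,r))
E
```

```text
t 19.525 pos [ 0.4941 -0.0464  0.1504] yaw -22.97 tilt [ 0.0012 -0.0002] F [ 0.1 -0.9 -0.2] g 0.289 88.8 -> delta [-0.006 -0.006  0.07 ] spin -0.006
scene lowfl side (array([ 0.4949, -0.0516]), 11, np.float64(0.0034))
scene upfl side (array([ 0.4951, -0.0511]), 12, np.float64(0.0031))
scene chuck side (array([ 0.4931, -0.0465]), 85, np.float64(0.0047))
top lowfl side (array([ 0.4976, -0.0505]), 38, np.float64(0.002))
top upfl side (array([ 0.4986, -0.0512]), 43, np.float64(0.0032))
top chuck side (array([ 0.4948, -0.0467]), 31, np.float64(0.0063))
```

>>> {"op": "carry_out", "data": {
  "deltas": [
    [-0.004, -0.006, 0.03, 0, -1],
    [-0.004, -0.006, 0.06, 0, -1],
    [-0.004, -0.006, 0.085, 0, -1],
    [-0.004, -0.006, 0.1, 0, -1],
    [-0.004, -0.006, 0.1, 0, -1]
  ]
}}

```text
clock: 20.25
position: [0.4934, -0.0453, 0.1346]
ee_rot: [0.98, -0.199, -0.0, 0.0]
ft_force: [-0.7, 0.0, -1.5]
grip_width: 0.286
grasp_force: 88.7
```

```bash
python3 - <<'E'
from h import *; plan(.4937,-.0455,.1268,-22.8); print(manip.get_obs()['torque'])
E
```

```text
t 20.25 pos [ 0.4934 -0.0453  0.1346] yaw -22.97 tilt [-0.0003  0.    ] F [-0.7  0.  -1.5] g 0.286 88.7 -> delta [0.002 0.    0.052] spin -0.006
[-0.01505374 -0.01659973  0.01284233]
```

>>> {"op": "carry_out", "data": {
  "deltas": [
    [0, 0, 0.015, 0, -1],
    [0, 0, 0.03, 0, -1],
    [0, 0, 0.045, 0, -1],
    [0, 0, 0.045, 0, -1]
  ]
}}

```text
clock: 20.75
position: [0.4936, -0.0452, 0.1279]
ee_rot: [0.98, -0.199, 0.0, -0.0]
ft_force: [0.4, 0.7, -2.4]
grip_width: 0.292
grasp_force: 88.7
```

```bash
python3 - <<'E'
from h import *; plan(.4937,-.0455,.1168,-22.8); print(manip.get_obs()['torque'])
E
```

```text
t 20.75 pos [ 0.4936 -0.0452  0.1279] yaw -22.96 tilt [0.0002 0.0001] F [ 0.4  0.7 -2.4] g 0.292 88.7 -> delta [0.002 0.002 0.074] spin -0.005
[ 0.34086855 -0.31768361 -0.01570351]
```

>>> {"op": "carry_out", "data": {
  "deltas": [
    [0, 0, 0.02, 0, -1],
    [0, 0, 0.04, 0, -1],
    [0, 0, 0.06, 0, -1],
    [0, 0, 0.074, 0, -1],
    [0, 0, 0.074, 0, -1]
  ]
}}

```text
clock: 21.38
position: [0.4938, -0.0452, 0.1174]
ee_rot: [0.98, -0.199, 0.0, -0.0]
ft_force: [-0.8, 1.8, 5.2]
grip_width: 0.288
grasp_force: 89.8
```

```bash
python3 - <<'E'
from h import *; plan(.4937,-.0455,.1168,-22.8); print(manip.get_obs()['torque'])
E
```

```text
t 21.375 pos [ 0.4938 -0.0452  0.1174] yaw -22.96 tilt [ 0.0008 -0.0001] F [-0.8  1.8  5.2] g 0.288 89.8 -> delta [0.    0.002 0.004] spin -0.005
[0.38486909 0.21328108 0.04732075]
```

>>> {"op": "carry_out", "data": {
  "deltas": [
    [0, 0, 0.008, 0, -1],
    [0, 0, 0.014, 0, -1],
    [0, 0, 0.014, 0, -1],
    [0, 0, 0.014, 0, -1]
  ]
}}

```text
clock: 21.88
position: [0.494, -0.0452, 0.1167]
ee_rot: [0.98, -0.199, 0.001, 0.0]
ft_force: [-7.8, 1.1, 23.1]
grip_width: 0.292
grasp_force: 92.1
```

```bash
python3 - <<'E'
from h import *; plan(.4937,-.0455,.1168,-22.8); print(manip.get_obs()['torque'])
c=camera('scene'); P=pts(c); f=(c['depth']>0)
p=P[f&(abs(P[...,0]-.495)<.05)&(abs(P[...,1]+.135)<.012)&(P[...,2]>.1)]; print('plate top',np.percentile(p[:,2],98))
save(c,'e_scene.png'); f=cv2.imread('pics/e_scene.png'); cv2.imwrite('pics/es.png',cv2.resize(f[130:214,310:422],(800,600),interpolation=cv2.INTER_CUBIC))
E
```

```text
t 21.875 pos [ 0.494  -0.0452  0.1167] yaw -22.96 tilt [ 0.0013 -0.0007] F [-7.8  1.1 23.1] g 0.292 92.1 -> delta [-0.001  0.003 -0.   ] spin -0.005
[0.38786292 1.92912218 0.00573275]
plate top 0.13154957300912787
```

View pics/es.png

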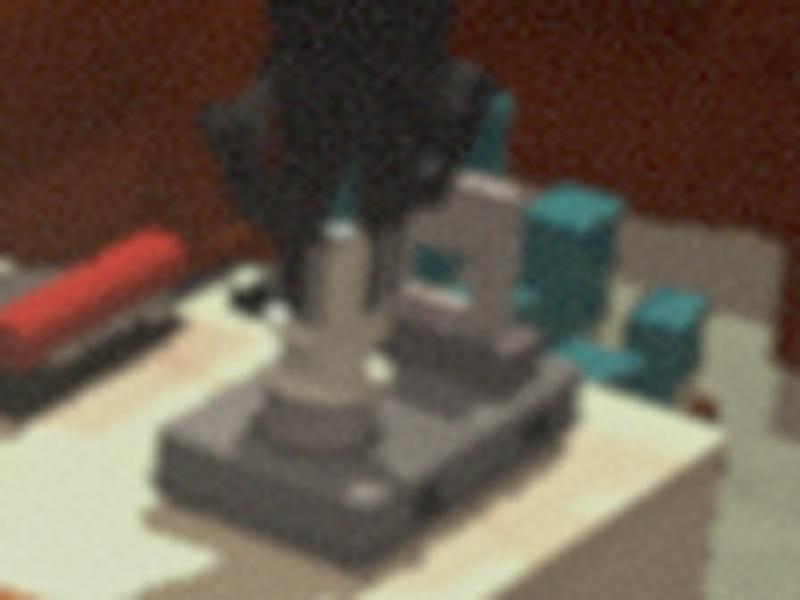

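The lower flange of the reel rests on the chuck rim at (325,400). It stopped hard at exactly the expected home height, with 23 N of push, and the plate is still seated. I'm handing it in.

```bash
python3 -c "
from h import *; print(ticket.hand_in()); plan(.4937,-.0455,.1168,-22.8)"
```

```text
the job is handed in; nothing more can be done
None
the job is handed in; nothing more can be done
```

The job is handed in at about 22 s of the 64 s limit, verdict not shown: the guide plate is on the floor of the winder's slot and released, and the reel is meshed in the chuck and still held pressed home.

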